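Corner check of a shop counter scale

TASK

Check the corner spring of the counter scale: with the fingertips, press down on the round pad at the corner of its weighing plate until the dial pointer stands between the two prongs of the set clip on the dial's rim, without running the pointer past the clip, and hold it there for a full second. Then let go so that the plate comes back up and the pointer returns to its rest. Only touch: pick up nothing, and leave the test weights standing where they are.

Things in the scene. Friction and masses are not known exactly. Their poses are not given: they have to be found in the camera images.
- scale: counter scale, fixed; origin: centre of its underside; x away from the robot at yaw 0, z up. Black base 215 mm square, 60 mm high; over it the steel weighing plate, 240 mm square, 6 mm thick, top face 116 mm above the counter. Beside it the dial drum, 192 mm across, centre at x 10, y -222, z 105 mm (highest point 170 mm), facing up and tipped 0.65 rad towards +x
- plate (a joint): tilt of the weighing plate, rad: 0 = level, at rest; grows as the pad corner is pressed down; stop at 0.22. It rocks on the diagonal through two other corners (dark bolt heads). A spring under the pad corner resists (2.5 N on the pad at rest, 12 N at the stop) and returns it to 0 when let go
- pad: round black rubber pad, 38 mm across, 8 mm thick, on the plate's corner at (-100, +100) mm in the scale's x, y; moves with the plate. Origin at the centre of its underside, z along the plate's normal; pressing face 8 mm above the origin, 124 mm above the counter at rest; the rubber gives 1 mm. It lies 141 mm from the tilt axis: 1.41 mm of press tilts the plate 0.01 rad
- pointer (a joint): angle of the dial pointer from its rest, rad, growing clockwise as seen on the dial; the plate drives it: pointer = 10 x plate (1 mm of press on the pad turns it about 0.07 rad)
- pointer_tip (a point): outer end of the long slim arm of the black pointer (4 mm wide; a short broad tail, 34 mm, lies opposite), 70 mm from the dial's centre; its x axis points outwards along the pointer
- clip (a joint): angle of the set clip on the dial, rad, measured as the pointer is: the pointer stands midway between its prongs when joint pointer equals joint clip. It is set beforehand and stays where it is
- clip_mid (a point): point midway between the prongs of the dark steel set clip on the dial's rim, 70 mm from the dial's centre; x outwards, y against the pointer's running direction (the pointer tip comes from +y). The prongs are 30 mm long, 4 mm wide, 21 mm apart inside
- weight_large: loose steel test weight with a knob, 48 mm across, 82 mm tall, standing on the counter beside the scale; origin at the centre of its underside; to be left alone
- weight_medium: loose steel test weight, 38 mm across, 64 mm tall, beside the scale; origin at the centre of its underside; to be left alone
- weight_small: loose steel test weight, 28 mm across, 48 mm tall, beside the scale; origin at the centre of its underside; to be left alone
- case: closed wooden weight case, 160 x 200 mm, 89 mm high, with a carrying handle up to 105 mm, heavy and fixed on the robot's right (-y) side of the counter; origin at the centre of its underside

How it is judged:
On the way, in this order (a step that is already met when the one before it is completed fails the run):
1. the fingers press the pad and hold the pointer between the prongs of the clip (contact force between the fingers and pad above 1 N and y of pointer_tip in the frame of clip_mid between -0.01 and 0.01 m), for 0.8 s.
2. the plate is let go and comes back up (value of joint plate below 0.012 rad and contact force between the fingers and plate below 0.2 N), for 0.2 s.
At the end, for the whole second after the job is handed in: After the pointer was held within 10 mm of the middle of the clip (measured at its tip) for 0.8 s by the fingers on the pad, the plate is back level (tilt under 0.012 rad), the pointer is back at rest (under 0.12 rad), and the three weights stand upright within 15 mm of where they were (value of joint plate below 0.012 rad and value of joint pointer below 0.12 rad and distance of each of weight_large, weight_medium, weight_small from where it was at the start of the episode below 0.015 m and angle between each of weight_large, weight_medium, weight_small's own z axis and vertical below 0.1 rad); the robot touches nothing.
It fails at once if the pointer runs past the clip (tip more than 19 mm beyond the clip's middle) (y of pointer_tip in the frame of clip_mid below -0.019 m).
It fails at once if a test weight is lifted, carried, shoved or knocked over (distance of any of weight_large, weight_medium, weight_small from where it was at the start of the episode above 0.025 m or angle between any of weight_large, weight_medium, weight_small's own z axis and vertical above 0.5 rad).
It also fails if it takes over 34 s, if anything falls off the work surface, if the arm or the gripper's body presses on something with over 40 N, if the wrist force passes 120 N, or if a joint passes its speed limit or range.

ROBOT

A 6-joint arm with a two-finger parallel gripper is mounted at the origin on the work surface. World frame = base frame: x ahead of the robot, y to its left, z up, the work surface at z = 0. Lengths are in m, angles in rad, forces in N, time in s.
With the tool pointing down it reaches from about 0.25 to 0.775 m from the base axis. Payload 4 kg.
Tool frame: the origin (TCP) lies between the finger pads; the fingertips stand 14 mm ahead of it and the grasp point (between the pads) lies 5 mm behind it (robot.nose_length is the distance from the TCP to the fingertips, in m); z points along the fingers, y is the direction in which the jaws open and shut (so a half turn about z gives the same grasp; the last joint's range is limited). The gripper opens to 94 mm and grips with 3 to 60 N. Pads are 16 mm wide; open, the fingers measure 119 mm over their backs; the gripper's body (75 mm by 177 mm) begins 78 mm behind the grasp point.
Start: joints at [-1.347, 0.087, 1.371, -0, 1.684, -0.103], TCP at [0.177, -0.521, 0.22] pointing down, gripper open.
Joint ranges: [-3.1, 3.1], [-0.76, 2.03], [0.27, 2.55], [-1.08, 4.22], [0.17, 2.65], [-2.57, 2.57]. Speed limits (rad/s): [2.79, 2.79, 3.14, 3.14, 3.14, 3.14].

INTERFACE

Orientations are given as [roll, pitch, yaw] about the fixed x, y, z axes, in that order (R = Rz(yaw) Ry(pitch) Rx(roll)).
In Python, from bench import robot, eyes, finder gives the robot as it stands.
- The arm moves only by the tool play_rows, never from a script. Its argument "rows" is a list of rows, each an object with "linear": the shift along the tool's x, y, z in cm, a list of three; "spin": the turn about the tool's z in degrees. A call has 1 to 12 rows; each row shifts and turns the commanded pose from where the row before left it, along the tool's axes as they then stand; what a row does not reach is not made up. A row lasts 1/12 s, in which the tool goes at most 41.7 mm and 7.16 degrees, less where a joint would pass 70% of its speed; a pose out of reach is approached as far as the arm can. A call with a gripper value outside its range is refused whole. "claw" is the finger opening in cm, from 0 to 9.4, set as the call begins (left out, the last holds). The fingers move at their own pace and stop on an object; the grip force is fixed at half the most. Time passes only in rows, so rows that do not move let the fingers close. It gives the time, the measured TCP pose, the force and the opening at its end, in the units of the state.
- robot.get_obs(): the state, without advancing time (a new reading comes with each control period).
- eyes.snapshot(name): name is "side" or "top" or "wrist"; returns a dict with "frame" (400x640x3 uint8, red, green, blue), "fx", "fy", "cx", "cy" (pixels), "rvec" (rotation vector, rad) and "tvec" (3), from world to camera coordinates, as OpenCV has them; the wrist camera has in their place "mount" (4x4, takes a point from camera to tool coordinates, whose origin is the TCP and whose axes are the flange's). Camera axes: x right, y down, z forward; pixel columns grow to the right and rows downward; lengths in m; the calibration is good to about 2 mm. The wrist camera is an equidistant fisheye: a pixel r from the principal point sees the ray r / f radians off the axis. A picture is of the moment at which its call begins: read the wrist's pose just before it. There is no depth.
- robot.close_job(): hands the job in, once; it reports no verdict.
Trained networks look in a picture, given as the dict that the camera call returned (one of the last four; its "shot" number tells which), for a name from the list of things; names that differ only in an ending like _2 or _b are one class to them, and where a whole thing is asked for, a point or a joint stands for the part that bears it (a point fixed in the world has none). Each returns a list of dicts, best first, with "conf" (0 to 1); they miss things now and then, are a little off and sometimes report something else, mostly with a low value. They report only what shows in the picture. A call takes as long as a camera call.
- finder.silhouettes(picture, name): "pixels" (400x640 bool, what is visible of it) and "box" ([centre column, centre row, width, height] in pixels, round what is visible of it).
The state is a dict: "time": time; "joint_positions": joint angles; "qvel": joint speeds; "joint_torque": joint torques, N m; "tool_pos": TCP position; "ee_rot": TCP orientation; "wrist_force": force on the tool from outside, world axes, zero at the start; "wrist_torque": the same for the moment, N m; "width": finger opening in m.
Only numpy, scipy, OpenCV 4.12 (cv2) and the standard library are available. Lean on these libraries where they do the work, as an engineer would, in place of code of your own. Each camera call takes 0.05 s, during which the arm holds its last target. There are 200 camera calls.

## Working session

There is one attempt and no reset: what is moved stays moved. The work goes in short steps, Python scripts to look and compute and a tool call to move; the robot and the scene stay as the last step left them, time stands still between calls to the robot, and variables do not carry over. Pictures are saved under pics/ and viewed, about 8 in all and at most 12, crops included, and the job is handed in when it is done.

Besides the shell and the picture viewer there is one more tool, called after "Emit:" as name(argument=value, ...) on one line, values as JSON. play_rows: Moves the arm, as the interface text tells. Its arguments: {"type":"object","properties":{"rows":{"type":"array"},"claw":{"type":"number"}},"required":["rows"]}

```bash
mkdir -p pics; ls
cat > h.py <<'E'
import numpy as np, cv2
from bench import robot, eyes, finder
def save(p,n): cv2.imwrite('pics/'+n,cv2.cvtColor(p['frame'],cv2.COLOR_RGB2BGR))
def KRt(p):
    K=np.array([[p['fx'],0,p['cx']],[0,p['fy'],p['cy']],[0,0,1.]])
    return K,cv2.Rodrigues(np.array(p['rvec'],float))[0],np.array(p['tvec'],float).ravel()
def onz(p,uv,z):
    K,R,t=KRt(p); d=R.T@np.linalg.inv(K)@np.array([uv[0],uv[1],1.]); c=-R.T@t
    return c+d*(z-c[2])/d[2]
def proj(p,X):
    K,R,t=KRt(p); q=K@(R@np.array(X,float)+t); return q[:2]/q[2]
E
python3 - <<'E'
from h import *
print(robot.get_obs())
t=eyes.snapshot('top'); s=eyes.snapshot('side')
save(t,'t0.png'); save(s,'s0.png')
for p,n in((t,'top'),(s,'side')):
    for k in ['scale','plate','pad','pointer','clip','weight_large','weight_medium','weight_small','case']:
        for d in finder.silhouettes(p,k)[:2]: print(n,k,round(d['conf'],2),np.round(d['box'],1), np.round(onz(p,d['box'][:2],.124),3) if k=='pad' else '')
E
```

```text
pics
{'time': 0.0, 'joint_positions': array([-1.34712643e+00,  8.79572899e-02,  1.37225506e+00,  1.79754326e-05,
        1.68358931e+00, -1.03131271e-01]), 'qvel': array([ 0.00029962,  0.00237065, -0.00063698,  0.00051352,  0.0011691 ,
       -0.00028832]), 'joint_torque': array([ 1.91245549e-04, -3.40182495e+01, -3.02426648e+01,  7.15757394e-02,
        3.31172347e-02, -1.66335117e-04]), 'tool_pos': array([ 0.17642788, -0.52038802,  0.21830249]), 'ee_rot': array([-3.13939723e+00, -2.45184231e-04,  3.26802898e-01]), 'wrist_force': array([ 0.08112167,  1.16228132, -0.78295494]), 'wrist_torque': array([ 0.0168383 , -0.02196294, -0.00590848]), 'width': 0.09405628578214564}
top scale 0.68 [302.7 199.  140.8 113.4] 
top plate 0.67 [284.7 205.2 102.8 109.8] 
top plate 0.25 [338.6 161.9  13.9   6.5] 
top pad 0.58 [276.2 248.6  15.   10.9] [0.479 0.071 0.124]
top pointer 0.48 [339.9 158.   14.4   5.8] 
top clip 0.51 [354.  171.5  13.7   6.6] 
top weight_large 0.68 [259.6 167.4  19.4  18.1] 
top weight_medium 0.64 [235.2 241.1  13.6   8.1] 
top case 0.79 [455.5 233.9  77.4  63.4] 
side scale 0.61 [285.1 210.3 116.5 145.1] 
side plate 0.81 [284.8 224.8 107.8  81.5] 
side pad 0.78 [332.1 253.8  19.7  13.1] [0.475 0.077 0.124]
side pad 0.74 [284.7 224.2 109.4  78.6] [0.613 0.063 0.124]
side pointer 0.47 [285.2 167.   10.9  13.4] 
side clip 0.65 [312.6 144.4   8.9   5.1] 
side weight_large 0.91 [223.4 246.4  21.1  31. ] 
side weight_large 0.74 [310.2 147.9  14.2  15.7] 
side weight_medium 0.74 [284.2 314.1  21.1  23.5] 
side weight_small 0.49 [244.8 305.   12.7  18.3] 
side case 0.78 [411.1 143.8  73.3  68.3] 
side case 0.68 [284.4 210.4 107.2 148.9]
```

Run:
```python
import cv2
a=cv2.imread('pics/t0.png')[110:290,190:510]; b=cv2.imread('pics/s0.png')[100:340,180:480]
cv2.imwrite('pics/t1.png',cv2.resize(a,(800,450),interpolation=cv2.INTER_CUBIC))
cv2.imwrite('pics/s1.png',cv2.resize(b,(750,600),interpolation=cv2.INTER_CUBIC))
```

```text
(no output)
```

View pics/t1.png

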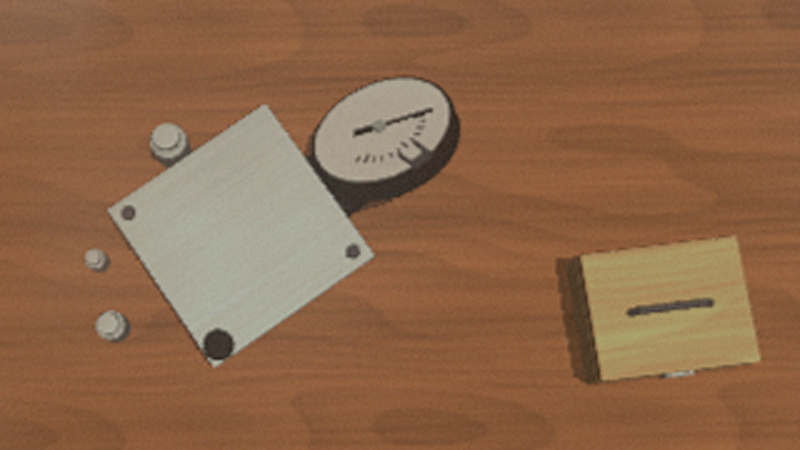

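View pics/s1.png

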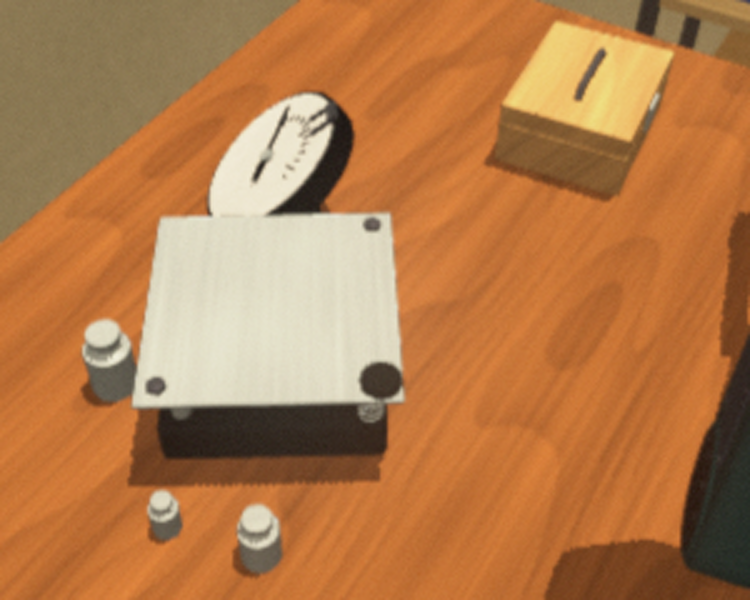

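The top crop shows the pad at about (218,344), the pointer from hub (379,126) to tip (432,110), and the clip at about (413,152). In the side crop the pad is at (381,380) and the dial is unobstructed.

```bash
cat >> h.py <<'E'
def dial(p,pts,C,yaw):
    "pixels -> coords (px,py) in dial plane through C, angle"
    K,R,t=KRt(p); c=-R.T@t
    n=np.array([np.cos(yaw)*np.sin(.65),np.sin(yaw)*np.sin(.65),np.cos(.65)])
    ey=np.array([-np.sin(yaw),np.cos(yaw),0]); ex=np.cross(ey,n)
    out=[]
    for uv in pts:
        d=R.T@np.linalg.inv(K)@np.array([uv[0],uv[1],1.]); X=c+d*((C-c)@n)/(d@n); out.append([(X-C)@ex,(X-C)@ey])
    return np.array(out)
E
python3 - <<'E'
from h import *
t=eyes.snapshot('top'); s=eyes.snapshot('side')
T=lambda u,v:(190+u*.4-.3,110+v*.4-.3); S=lambda u,v:(180+u*.4-.3,100+v*.4-.3)
L=np.array([[120,120],[120,-120],[-120,-120],[-120,120]])*1e-3  # far-left.. order scale xy
# top: pad corner(-,+) =(213,366)
tc={'-+':T(213,366),'--':T(373,256),'+-':T(265,105),'++':T(108,210)}
sc={'-+':S(403,402),'--':S(390,214),'+-':S(161,217),'++':S(134,406)}
for nm,p,c in(('top',t,tc),('side',s,sc)):
    P={k:onz(p,v,.116 if nm=='top' else .116) for k,v in c.items()}
    ctr=sum(P.values())/4; dx=(P['+-']+P['++']-P['-+']-P['--']); dy=(P['++']+P['-+']-P['+-']-P['--'])
    print(nm,{k:np.round(v[:2],3) for k,v in P.items()},'ctr',np.round(ctr,4),'len',np.linalg.norm(dx)/2,np.linalg.norm(dy)/2,'yaw',np.arctan2(dx[1],dx[0]),np.arctan2(-dy[0],dy[1]))
    y=(np.arctan2(dx[1],dx[0])+np.arctan2(-dy[0],dy[1]))/2
    Rz=np.array([[np.cos(y),-np.sin(y)],[np.sin(y),np.cos(y)]])
    print(' pad from pose',np.round(ctr[:2]+Rz@[-.1,.1],4))
    C=np.r_[ctr[:2]+Rz@[.01,-.222],.105]; n=np.array([np.cos(y)*np.sin(.65),np.sin(y)*np.sin(.65),np.cos(.65)]); C=C+n*.012
    pts=[T(379,126),T(432,110),T(355,133),T(413,152)] if nm=='top' else [S(266,156),S(287,109),S(256,180),S(322,117)]
    print(' hub px',np.round(proj(p,C),1),np.round(pts[0],1))
    D=dial(p,pts,C,y); print(' dial xy',np.round(D,4).tolist())
    a=lambda v:np.arctan2(v[1],v[0])
    v=D-D[0]; print(' r',np.linalg.norm(v,axis=1),' ang ptr',a(D[1]-D[2]),a(v[1]),'clip',a(v[3]),'diff',a(D[1]-D[2])-a(v[3]))
for p in(t,s):
    print('pad',onz(p,T(218,344) if p is t else S(381,380),.122))
w=eyes.snapshot('wrist'); print(w['mount'],w['fx'],w['cx'],w['cy'])
E
```

```text
top {'-+': array([0.457, 0.076]), '--': array([ 0.589, -0.121]), '+-': array([0.785, 0.011]), '++': array([0.653, 0.208])} ctr [0.6209 0.0434 0.116 ] len 0.2360074409712603 0.23703593884065333 yaw 0.5923932634757636 0.5907624539851248
 pad from pose [0.4821 0.0706]
 hub px [340.8 158.9] [341.3 160.1]
 dial xy [[-0.0061, 0.0015], [-0.0373, -0.0608], [0.0087, 0.03], [-0.081, -0.0043]]
 r [0.         0.06973379 0.03208632 0.07515976]  ang ptr -2.0403970781058103 -2.0359285848631776 clip -3.063921247964291 diff 1.0235241698584807
side {'-+': array([0.452, 0.077]), '--': array([ 0.585, -0.121]), '+-': array([0.783, 0.01 ]), '++': array([0.648, 0.207])} ctr [0.617  0.0431 0.116 ] len 0.2360876292336397 0.23842693843473464 yaw 0.5862262739107545 0.5946380201399719
 pad from pose [0.4783 0.0705]
 hub px [285.  160.7] [286.1 162.1]
 dial xy [[-0.0046, 0.0094], [-0.0329, -0.0512], [0.0082, 0.04], [-0.0831, 0.0028]]
 r [0.         0.06688349 0.03308954 0.07880255]  ang ptr -1.9940592355770193 -2.0070436197904833 clip -3.0575992407800694 diff 1.0635400052030501
pad [0.48322458 0.06946562 0.122     ]
pad [0.47879492 0.07050731 0.122     ]
[[-4.07972947e-04 -9.60572781e-01 -2.78028355e-01  8.12031050e-02]
 [ 9.99999840e-01 -5.00527259e-04  2.61915655e-04 -4.34891377e-04]
 [-3.90749819e-04 -2.78028203e-01  9.60572832e-01 -1.64711125e-01]
 [ 0.00000000e+00  0.00000000e+00  0.00000000e+00  1.00000000e+00]] 309.70691628693146 320.51218424573784 197.332486768713
```

Emit:
play_rows(claw=0, rows=[{"linear": [2.4,-2.3,0],"spin": 0},{"linear": [2.4,-2.3,0],"spin": 0},{"linear": [2.4,-2.3,0],"spin": 0},{"linear": [2.4,-2.3,0],"spin": 0},{"linear": [2.4,-2.3,0],"spin": 0},{"linear": [2.4,-2.3,0],"spin": 0},{"linear": [2.4,-2.3,0],"spin": 0},{"linear": [2.4,-2.3,0],"spin": 0},{"linear": [2.4,-2.3,0],"spin": 0},{"linear": [2.4,-2.3,0],"spin": 0},{"linear": [2.4,-2.3,0],"spin": 0},{"linear": [2.4,-2.3,0],"spin": 0}])

```text
time: 2.15
tool_pos: [0.3611, -0.1656, 0.2198]
ee_rot: [3.141, -0.001, 0.326]
wrist_force: [0.4, 0.3, 0.1]
width: 0.0175
```

Emit:
play_rows(rows=[{"linear": [2.4,-2.3,0],"spin": 0},{"linear": [2.4,-2.3,0],"spin": 0},{"linear": [2.4,-2.3,0],"spin": 0},{"linear": [2.4,-2.3,0],"spin": 0},{"linear": [2.4,-2.3,0],"spin": 0},{"linear": [2.4,-2.3,0],"spin": 0},{"linear": [2.4,-2.3,0],"spin": 0},{"linear": [2.4,-2.3,0],"spin": 0},{"linear": [0,0,0],"spin": 0},{"linear": [0,0,0],"spin": 0}])

```text
time: 2.98
tool_pos: [0.4836, 0.0699, 0.2191]
ee_rot: [3.141, 0.001, 0.33]
wrist_force: [-0.8, -0.3, 0.7]
width: 0.0004
```

Emit:
play_rows(rows=[{"linear": [-0.2,0,2],"spin": 0},{"linear": [0,0,2],"spin": 0},{"linear": [0,0,2],"spin": 0},{"linear": [0,0,0.8],"spin": 0},{"linear": [0,0,0],"spin": 0},{"linear": [0,0,0],"spin": 0}])

```text
time: 3.48
tool_pos: [0.4814, 0.0673, 0.1519]
ee_rot: [3.141, 0.0, 0.325]
wrist_force: [0.1, -0.6, 0.4]
width: 0.0008
```

```bash
cat > look.py <<'E'
from h import *
import sys
n=sys.argv[1]
o=robot.get_obs(); print(o['time'],o['tool_pos'],o['wrist_force'])
t=eyes.snapshot('top'); s=eyes.snapshot('side'); w=eyes.snapshot('wrist')
cr=lambda p,x,y,wd,h,W,H: cv2.resize(cv2.cvtColor(p['frame'],cv2.COLOR_RGB2BGR)[y:y+h,x:x+wd],(W,H),interpolation=cv2.INTER_CUBIC)
top=cr(t,300,130,80,70,400,350); side=cr(s,250,130,80,70,400,350)
wr=cr(w,120,0,400,250,400,250); sd=cr(s,220,100,200,125,400,250)
cv2.imwrite('pics/%s.png'%n,np.vstack([np.hstack([top,side]),np.hstack([wr,cr(w,0,0,640,400,400,250)])]) if len(sys.argv)>2 else np.hstack([top,side]))
E
python3 look.py a full
```

```text
3.4833 [0.48142634 0.06733387 0.1518504 ] [ 0.13302302 -0.60166458  0.37380203]
```

View pics/a.png

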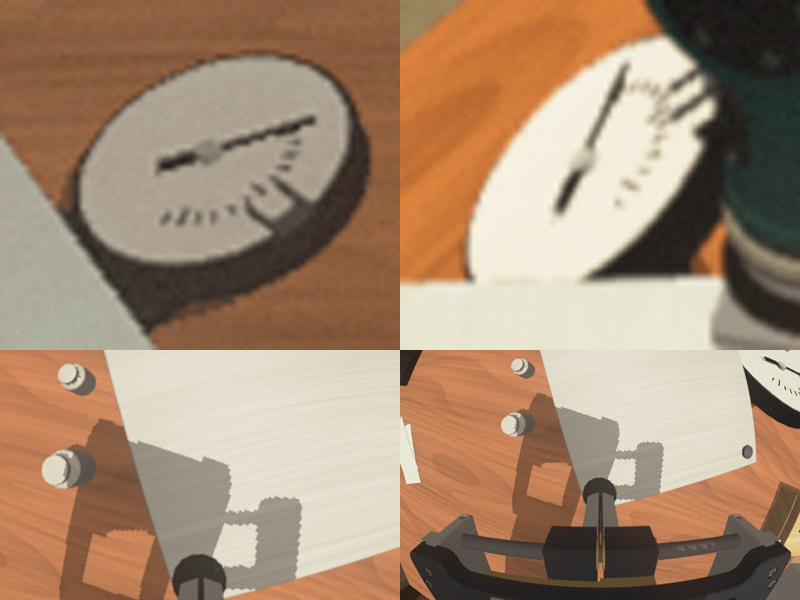

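```bash
cat > ang.py <<'E'
from h import *
def rect(p,dc):
    y=.592; c,s=np.cos(y),np.sin(y)
    n=np.array([c*np.sin(.65),s*np.sin(.65),np.cos(.65)]); ey=np.array([-s,c,0]); ex=np.cross(ey,n)
    C=np.array([.620+.01*c+.222*s,.0433+.01*s-.222*c,.105])+n*.012+ex*dc[0]+ey*dc[1]
    th=np.arange(-4.2,-1.4,.01); r=np.arange(.012,.085,.001)   # polar: rows r, cols angle
    K,R,t=KRt(p); X=C+ (r[:,None]*np.cos(th))[...,None]*ex+(r[:,None]*np.sin(th))[...,None]*ey
    q=(X@R.T+t)@K.T; q=(q[...,:2]/q[...,2:]).astype(np.float32)
    g=cv2.cvtColor(p['frame'],cv2.COLOR_RGB2GRAY)
    return th,r,cv2.remap(g,q[...,0],q[...,1],cv2.INTER_CUBIC).astype(float)
def pointer(p,dc):
    th,r,g=rect(p,dc); m=255-g[(r>.018)&(r<.042)].mean(0); i=np.argmax(m)
    w=np.clip(m-np.median(m)-.4*(m[i]-np.median(m)),0,None); w[abs(np.arange(len(m))-i)>25]=0
    return (w*th).sum()/w.sum(), m[i]-np.median(m)
DT=(-.0061,.0015)
CLIP=None
E
python3 - <<'E'
from ang import *
t=eyes.snapshot('top'); s=eyes.snapshot('side')
print(pointer(t,DT),pointer(s,(-.0046,.0094)))
th,r,g=rect(t,DT)
for lo,hi in((.055,.063),(.063,.07),(.07,.075)):
    m=255-g[(r>=lo)&(r<hi)].mean(0); print(lo,[(round(th[i],2),int(m[i])) for i in range(70,len(th),4)])
cv2.imwrite('pics/pol.png',cv2.resize(np.clip(g[::-1],0,255).astype(np.uint8),(790,300)))
E
```

```text
(np.float64(-1.9469844209652856), np.float64(94.64583333333333)) (np.float64(-2.1782408835153153), np.float64(124.50000000000003))
0.055 [(np.float64(-3.5), 89), (np.float64(-3.46), 107), (np.float64(-3.42), 139), (np.float64(-3.38), 122), (np.float64(-3.34), 96), (np.float64(-3.3), 103), (np.float64(-3.26), 145), (np.float64(-3.22), 148), (np.float64(-3.18), 107), (np.float64(-3.14), 90), (np.float64(-3.1), 102), (np.float64(-3.06), 138), (np.float64(-3.02), 140), (np.float64(-2.98), 107), (np.float64(-2.94), 94), (np.float64(-2.9), 119), (np.float64(-2.86), 155), (np.float64(-2.82), 148), (np.float64(-2.78), 108), (np.float64(-2.74), 94), (np.float64(-2.7), 115), (np.float64(-2.66), 146), (np.float64(-2.62), 136), (np.float64(-2.58), 102), (np.float64(-2.54), 106), (np.float64(-2.5), 127), (np.float64(-2.46), 136), (np.float64(-2.42), 132), (np.float64(-2.38), 112), (np.float64(-2.34), 101), (np.float64(-2.3), 121), (np.float64(-2.26), 133), (np.float64(-2.22), 115), (np.float64(-2.18), 101), (np.float64(-2.14), 104), (np.float64(-2.1), 129), (np.float64(-2.06), 169), (np.float64(-
[... 2352 characters left out ...]
), (np.float64(-2.5), 94), (np.float64(-2.46), 92), (np.float64(-2.42), 91), (np.float64(-2.38), 91), (np.float64(-2.34), 92), (np.float64(-2.3), 93), (np.float64(-2.26), 94), (np.float64(-2.22), 94), (np.float64(-2.18), 93), (np.float64(-2.14), 93), (np.float64(-2.1), 96), (np.float64(-2.06), 103), (np.float64(-2.02), 110), (np.float64(-1.98), 111), (np.float64(-1.94), 101), (np.float64(-1.9), 87), (np.float64(-1.86), 87), (np.float64(-1.82), 89), (np.float64(-1.78), 89), (np.float64(-1.74), 90), (np.float64(-1.7), 90), (np.float64(-1.66), 90), (np.float64(-1.62), 91), (np.float64(-1.58), 92), (np.float64(-1.54), 92), (np.float64(-1.5), 90), (np.float64(-1.46), 88), (np.float64(-1.42), 88)]
```

View pics/pol.png

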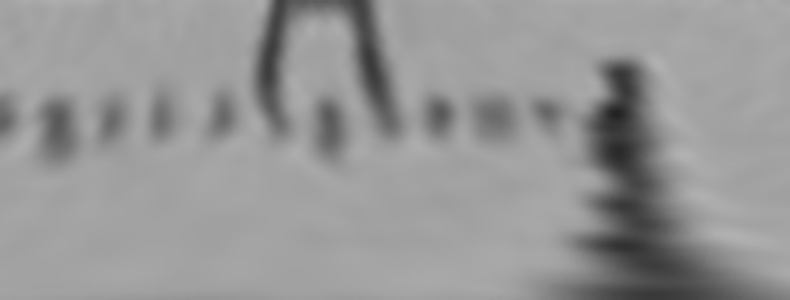

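Emit:
play_rows(rows=[{"linear": [0.1,-0.2,1],"spin": 0},{"linear": [0,0,0.5],"spin": 0},{"linear": [0,0,0],"spin": 0},{"linear": [0,0,0],"spin": 0}])

```text
time: 4.07
tool_pos: [0.4821, 0.0707, 0.1365]
ee_rot: [-3.141, -0.0, 0.327]
wrist_force: [0.8, 1.3, 2.0]
width: 0.0007
```

The polar unwrap shows the prongs at about −3.25 and −2.89 rad, so the clip middle is at −3.07. The pointer tip rests at −1.99, so it needs about 1.07 rad, or about 15 mm of press. Next: press most of the way, then measure.

Emit:
play_rows(rows=[{"linear": [0,0,0.3],"spin": 0},{"linear": [0,0,0.3],"spin": 0},{"linear": [0,0,0.3],"spin": 0},{"linear": [0,0,0],"spin": 0},{"linear": [0,0,0],"spin": 0},{"linear": [0,0,0],"spin": 0}])

```text
time: 4.57
tool_pos: [0.4818, 0.0708, 0.1279]
ee_rot: [-3.141, -0.0, 0.327]
wrist_force: [-1.5, 2.0, 5.7]
width: 0.0006
```

```bash
cat > tip.py <<'E'
from ang import *
o=robot.get_obs(); print(o['time'],np.round(o['tool_pos'],4),np.round(o['wrist_force'],1))
t=eyes.snapshot('top'); th,r,g=rect(t,DT)
for lo,hi in((.03,.045),(.055,.062),(.063,.068)):
    m=255-g[(r>=lo)&(r<hi)].mean(0); m=cv2.GaussianBlur(m[None],(1,1),0)[0]; d=m-np.median(m)
    pk=[(round(th[i],2),int(d[i])) for i in range(3,len(d)-3) if d[i]==d[i-3:i+4].max() and d[i]>30]; print(lo,pk)
E
python3 tip.py
```

```text
4.5667 [0.4818 0.0708 0.1279] [-1.5  2.   5.7]
0.03 [(np.float64(-2.69), 100)]
0.055 [(np.float64(-4.0), 39), (np.float64(-3.41), 33), (np.float64(-3.24), 40), (np.float64(-3.04), 43), (np.float64(-2.84), 47), (np.float64(-2.71), 98), (np.float64(-2.45), 30)]
0.063 [(np.float64(-3.26), 87), (np.float64(-2.88), 91), (np.float64(-2.72), 100)]
```

Emit:
play_rows(rows=[{"linear": [0,0,0.2],"spin": 0},{"linear": [0,0,0.15],"spin": 0},{"linear": [0,0,0.1],"spin": 0},{"linear": [0,0,0],"spin": 0},{"linear": [0,0,0],"spin": 0},{"linear": [0,0,0],"spin": 0}])

```text
time: 5.12
tool_pos: [0.4818, 0.0707, 0.1237]
ee_rot: [-3.141, -0.0, 0.327]
wrist_force: [-2.4, 1.9, 7.9]
width: 0.0005
```

```bash
python3 tip.py; python3 look.py b
```

```text
5.1167 [0.4818 0.0707 0.1237] [-2.4  1.9  7.9]
0.03 [(np.float64(-2.98), 105)]
0.055 [(np.float64(-4.0), 39), (np.float64(-3.42), 30), (np.float64(-3.24), 43), (np.float64(-3.02), 95), (np.float64(-2.84), 43), (np.float64(-2.65), 41)]
0.063 [(np.float64(-3.25), 89), (np.float64(-3.02), 102), (np.float64(-2.88), 92)]
5.1667 [0.48181387 0.07073426 0.12374801] [-2.1993946   1.49850392  6.4141535 ]
```

View pics/b.png

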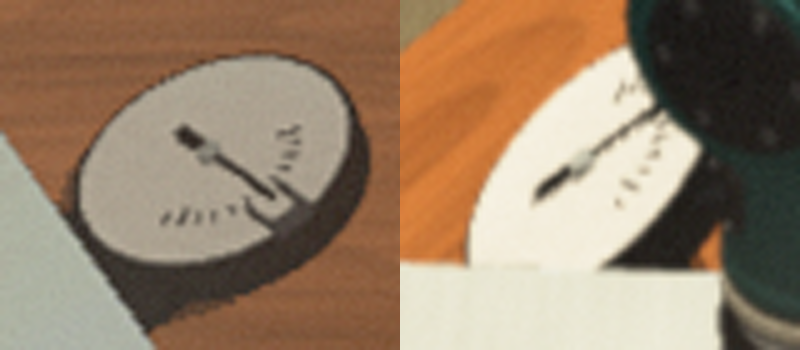

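The pointer is between the prongs, about 3 mm short of the middle: tip −3.02, prongs −3.25 and −2.88. I'll nudge it slightly and hold.

Emit:
play_rows(rows=[{"linear": [0,0,0.05],"spin": 0},{"linear": [0,0,0],"spin": 0},{"linear": [0,0,0],"spin": 0},{"linear": [0,0,0],"spin": 0},{"linear": [0,0,0],"spin": 0},{"linear": [0,0,0],"spin": 0},{"linear": [0,0,0],"spin": 0},{"linear": [0,0,0],"spin": 0},{"linear": [0,0,0],"spin": 0},{"linear": [0,0,0],"spin": 0},{"linear": [0,0,0],"spin": 0},{"linear": [0,0,0],"spin": 0}])

```text
time: 6.32
tool_pos: [0.4818, 0.0707, 0.1233]
ee_rot: [-3.141, -0.0, 0.327]
wrist_force: [-2.1, 1.7, 5.9]
width: 0.0003
```

```bash
python3 tip.py
```

```text
6.3167 [0.4818 0.0707 0.1233] [-2.1  1.7  5.9]
0.03 [(np.float64(-3.03), 101)]
0.055 [(np.float64(-4.0), 40), (np.float64(-3.42), 34), (np.float64(-3.24), 45), (np.float64(-3.04), 84), (np.float64(-2.84), 44), (np.float64(-2.64), 42), (np.float64(-2.46), 30)]
0.063 [(np.float64(-3.26), 88), (np.float64(-3.04), 94), (np.float64(-2.87), 92)]
```

Emit:
play_rows(rows=[{"linear": [0,0,0],"spin": 0},{"linear": [0,0,0],"spin": 0},{"linear": [0,0,0],"spin": 0},{"linear": [0,0,0],"spin": 0},{"linear": [0,0,0],"spin": 0},{"linear": [0,0,0],"spin": 0}])

```text
time: 6.87
tool_pos: [0.4818, 0.0708, 0.1233]
ee_rot: [-3.141, -0.0, 0.327]
wrist_force: [-1.5, 2.1, 5.8]
width: 0.0005
```

The pointer was held for over 1.5 s, within about 2 mm of the clip's middle. Releasing now, slowly at first.

Emit:
play_rows(rows=[{"linear": [0,0,-0.3],"spin": 0},{"linear": [0,0,-0.4],"spin": 0},{"linear": [0,0,-0.5],"spin": 0},{"linear": [0,0,-0.7],"spin": 0},{"linear": [0,0,-1.5],"spin": 0},{"linear": [0,0,-2],"spin": 0},{"linear": [0,0,-2],"spin": 0},{"linear": [0,0,0],"spin": 0},{"linear": [0,0,0],"spin": 0},{"linear": [0,0,0],"spin": 0},{"linear": [0,0,0],"spin": 0},{"linear": [0,0,0],"spin": 0}])

```text
time: 7.87
tool_pos: [0.481, 0.0703, 0.1946]
ee_rot: [-3.141, 0.003, 0.327]
wrist_force: [-0.4, 0.1, -0.3]
width: 0.0005
```

```bash
python3 tip.py
python3 - <<'E'
from h import *
s=eyes.snapshot('side'); t=eyes.snapshot('top')
for k in ['weight_large','weight_medium','weight_small']:
    for n,p in(('side',s),('top',t)):
        d=finder.silhouettes(p,k)
        if d: print(n,k,round(d[0]['conf'],2),np.round(d[0]['box'],1))
E
```

```text
7.8667 [0.481  0.0703 0.1946] [-0.4  0.1 -0.3]
0.03 [(np.float64(-1.96), 92)]
0.055 [(np.float64(-4.0), 38), (np.float64(-3.42), 33), (np.float64(-3.24), 40), (np.float64(-3.04), 43), (np.float64(-2.84), 44), (np.float64(-2.64), 43), (np.float64(-2.01), 92)]
0.063 [(np.float64(-3.26), 90), (np.float64(-2.88), 92), (np.float64(-2.87), 92), (np.float64(-2.0), 103), (np.float64(-1.99), 103)]
side weight_large 0.87 [222.6 242.8  20.8  32.1]
top weight_large 0.51 [260.8 167.6  17.7  17.7]
side weight_medium 0.67 [286.2 313.   17.9  20.4]
top weight_medium 0.58 [259.9 169.9  15.8  21.5]
side weight_small 0.74 [246.  306.1  11.6  17.4]
top weight_small 0.47 [337.5 162.3  12.7   3.2]
```

```bash
python3 -c "
from bench import robot
print(robot.close_job())"
```

```text
the job is handed in; nothing more can be done
None
```

I pressed the corner pad with closed fingertips until the dial pointer stood between the clip's prongs, held it there for over 1.5 s, then lifted clear and handed the job in at about 8 s.

- **Hold:** the last picture during the hold put the pointer tip at −3.04 rad. The prongs were at −3.26 and −2.87, so the tip was about 2 mm from the middle, and it never passed the clip in any picture. The wrist force was about 6 N.
- **Release:** the pointer came back to −1.99 rad, the same reading as at the start. The wrist force was near zero with the fingers about 55 mm above the pad.
- **Weights:** the side camera found all three within a few pixels of where they began, and the arm never went near them.
- **Checks that disagreed:**
  - After the release, the top-camera detections of the medium and small weights landed on other objects, so I did not use them.
  - A first pointer reading from the side camera was off by about 0.2 rad because its centre was not calibrated. I relied on the top camera for all the pointer angles.

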